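Set a cover plate overhanging the front of a support block

ROBOT

A 6-joint arm with a two-finger parallel gripper is mounted at the origin on a cart in front of the work surface, level with it; the furniture and walls round the work are solid. World frame = base frame: x ahead of the robot, y to its left, z up, the work surface at z = 0. Lengths are in m, angles in rad, forces in N, time in s.
With the tool pointing down it reaches from about 0.425 to 0.95 m from the base axis. Payload 3.5 kg.
Tool frame: the origin (TCP) lies between the finger pads; the fingertips stand 22 mm ahead of it and the grasp point (between the pads) lies 3 mm ahead of it (ctrl.nose_length is the z of the fingertips in the tool frame, in m); z points along the fingers, y is the line along which they close (so a half turn about z gives the same grasp; the last joint's range is limited). The gripper opens to 85 mm and grips with 20 to 120 N. Pads are 22 mm wide; open, the fingers measure 114 mm over their backs; the gripper's body (76 mm by 85 mm) begins 54 mm behind the grasp point. The pads swing forward as they close: fully open they stand 13 mm farther back than shut.
Start: joints at [1.112, 0.286, 1.577, -0, 1.279, -0.15], TCP at [0.205, 0.643, 0.253] pointing down, gripper open.
Joint ranges: [-2.77, 2.77], [-0.9, 2.22], [0.21, 2.48], [-1.53, 4.67], [0.24, 2.81], [-2.84, 2.84]. Speed limits (rad/s): [2.79, 2.79, 3.14, 3.14, 3.14, 3.14].

INTERFACE

Orientations are given as a unit quaternion [x, y, z, w].
In Python, from plant import ctrl gives the robot as it stands. The module is installed in compiled form; this text tells all that it offers.
- The arm moves only by the tool send_rows, never from a script. Its argument "rows" is text: rows parted by semicolons, each of 7 numbers parted by spaces: the turn, a rotation vector about the tool's x, y, z in normalised numbers (1 is 60 degrees), then the shift along the tool's x, y, z in normalised numbers (1 is 1 m), then the opening, from -1 (shut) to 1 (fully open). A call has 1 to 8 rows; each row is the pose to reach, as a shift and turn from the pose commanded when the call began, along the tool's axes at that moment; what a row does not reach only later rows make up. A row lasts 1/8 s, in which the tool goes at most 62.5 mm and 10.7 degrees, less where a joint would pass 70% of its speed; a pose out of reach is approached as far as the arm can. Shift and turn numbers lie between -1 and 1, and a call with a number outside is refused. A call with a gripper value outside its range is refused whole. The fingers move at their own pace and stop on an object; "grip_force" is the grip in N (left out, the last holds). Time passes only in rows, so rows that repeat a pose let the fingers close. It gives the time, the measured TCP pose, the force, the opening and the grip force at its end, in the units of the state.
- ctrl.get_state(): the state, without advancing time (a new reading comes with each control period).
- ctrl.read_camera(name): name is "scene" or "side" or "wrist"; returns a dict with "color" (480x640x3 uint8, red, green, blue), "fx", "fy", "cx", "cy" (pixels), "extrinsics" (4x4, takes a point from world to camera coordinates). Camera axes: x right, y down, z forward; pixel columns grow to the right and rows downward; lengths in m; the calibration is good to about 2 mm. A picture is of the moment at which its call begins. There is no depth.
- ctrl.sign_off(): hands the job in; it is judged then, once.
Trained networks look in a picture, given as the dict that the camera call returned (one of the last four; its "shot" number tells which), for a name from the list of things; names that differ only in an ending like _2 or _b are one class to them, and where a whole thing is asked for, a point or a joint stands for the part that bears it (a point fixed in the world has none). Each returns a list of dicts, best first, with "p" (0 to 1); they miss things now and then, are a little off and sometimes report something else, mostly with a low value. They report only what shows in the picture. A call takes as long as a camera call. They do not tell look-alikes from the thing itself.
- ctrl.look_for(picture, target): "position" ([x, y, z] in m, in the coordinates of the camera as it stood for that picture, good to about 4 mm: the middle of the surface that is visible of it).
The state is a dict: "time": time; "qpos": joint angles; "dq": joint speeds; "joint_efforts": joint torques, N m; "eef_pos": TCP position; "tcp_rot": TCP orientation; "contact_force": force on the tool from outside, world axes, zero at the start; "wrist_torque": the same for the moment, N m; "opening": opening from 0.0 (shut) to 1.0 (fully open); "finger_force": force on a finger pad.
Only numpy, scipy, OpenCV 4.12 (cv2) and the standard library are available. Lean on these libraries where they do the work, as an engineer would, in place of code of your own. Each camera call takes 0.05 s, during which the arm holds its last target. There are 200 camera calls.

TASK

Without picking it up, push the grey aluminium cover plate along the top of the plywood support block with your fingertips, toward the edge that faces the robot, until it overhangs that edge by 40 mm, square to the edge (its rear edge then lies on the line engraved across the block). Keep it near the middle of the block's width and flat on it, leave the tape roll, connector adaptor and hex key where they are, and finish with the hand clear.

Things in the scene. Friction and masses are not known exactly. Their poses are not given: they have to be found in the camera images.
- cover: flat grey aluminium cover plate, 142 x 205 x 8 mm, about 0.2 kg, loose, lying flat on the block, its long side roughly from front to back. Origin at the centre of its underside; y axis along the 205 mm side, +y end toward the block's front edge; x along the 142 mm side; z up. Only to be pushed, never lifted.
- block: plywood block on rubber feet, fixed, 260 mm long (x), 200 mm wide (y), level top 30 mm above the bench, dark steel strip flush in its front face. Origin on the bench under the middle of its front edge; x runs from that edge back, away from the robot, y along the edge to the left, z up. A dark line is engraved across the top 165 mm behind the front edge.
- edge (a point): middle of the block's top front edge (30 mm above the block's origin), same axes as the block. With the plate square and overhanging by 40 mm, the plate's origin lies at x = +62.5 mm from this point along the block's x.
- tape: roll of orange-brown tape lying flat on the bench behind the block, 76 mm across, 12 mm high, loose; origin at the centre of its underside. Leave it alone.
- adaptor: small grey-white round stepped connector adaptor standing upright on the bench behind the block, 20 mm across, 36 mm high, loose; origin at the centre of its underside. Leave it alone.
- hexkey: black hex key lying on the bench behind the soldering-iron stand, 74 mm long, 7 mm high, loose. Leave it alone.
Things that resemble listed ones, but are neither listed nor needed, are in the scene too. What is shaped like the cover but green is not meant.

How it is judged:
By the outcome, as a careful person would: the job done as asked, in the order asked, and still so for the second after the job is handed in, with the robot touching nothing.
It also fails if it takes over 42 s, if anything falls off the work surface, if the arm or the gripper's body presses on something with over 40 N, if the wrist force passes 120 N, or if a joint passes its speed limit or range.

## Working session

There is one attempt and no reset: what is moved stays moved. The work goes in short steps, Python scripts to look and compute and a tool call to move; the robot and the scene stay as the last step left them, time stands still between calls to the robot, and variables do not carry over. Pictures are saved under pics/ and viewed, at most 14 in all, crops included, and the job is handed in when it is done.

Besides the shell and the picture viewer there is one more tool, called after "Call:" as name(argument=value, ...) on one line, values as JSON. send_rows: Moves the arm, as the interface text tells. Its arguments: {"type":"object","properties":{"rows":{"type":"string"},"grip_force":{"type":"number"}},"required":["rows"]}

```bash
mkdir -p pics; cat > h.py <<'E'
import numpy as np, cv2
from plant import ctrl
from scipy.spatial.transform import Rotation as R
def save(p,n): cv2.imwrite(f'pics/{n}.png',p["color"][:,:,::-1])
def world(p,c):
    E=np.array(p["extrinsics"]); return E[:3,:3].T@(np.array(c)-E[:3,3])
def px2w(p,u,v,z):
    E=np.array(p["extrinsics"]); C=-E[:3,:3].T@E[:3,3]
    d=E[:3,:3].T@np.array([(u-p["cx"])/p["fx"],(v-p["cy"])/p["fy"],1]); return C+d*(z-C[2])/d[2]
def w2px(p,w):
    E=np.array(p["extrinsics"]); c=E[:3,:3]@np.array(w)+E[:3,3]; return p["fx"]*c[0]/c[2]+p["cx"],p["fy"]*c[1]/c[2]+p["cy"]
E
python3 - <<'E'
from h import *
np.set_printoptions(precision=4,suppress=True)
for n in ["scene","side"]:
    p=ctrl.read_camera(n); save(p,n+"1")
    for t in ["cover","block","tape","adaptor","hexkey"]:
        for r in ctrl.look_for(p,t)[:3]: print(n,t,round(r["p"],2),world(p,r["position"]),w2px(p,world(p,r["position"])))
s=ctrl.get_state(); print(s["time"],s["eef_pos"],s["tcp_rot"],R.from_quat(s["tcp_rot"]).as_matrix(),ctrl.nose_length)
E
```

```text
scene cover 0.94 [ 0.429  -0.6803  0.0037] (np.float64(383.5359915292119), np.float64(359.9415771239124))
scene cover 0.87 [ 0.4493 -0.3976  0.0353] (np.float64(289.94703915044107), np.float64(244.4194766007954))
scene block 0.84 [ 0.425  -0.4293  0.0333] (np.float64(289.4323237670274), np.float64(259.89646002349775))
scene tape 0.7 [ 0.667  -0.3029  0.0124] (np.float64(342.15120988840476), np.float64(189.62803200202043))
scene hexkey 0.57 [ 0.6305 -0.2048  0.0027] (np.float64(304.11731347932783), np.float64(178.99345802217618))
side cover 0.75 [ 0.4469 -0.3699  0.0375] (np.float64(347.693751928446), np.float64(284.02996551083874))
side cover 0.74 [ 0.4365 -0.6643  0.0074] (np.float64(396.0025201180656), np.float64(201.46474907096257))
side block 0.94 [ 0.4105 -0.3019  0.0332] (np.float64(357.94996254137567), np.float64(322.84518824646534))
side tape 0.9 [ 0.6723 -0.2953  0.0125] (np.float64(194.65184809947473), np.float64(292.63201574437505))
side adaptor 0.69 [ 0.6617 -0.3772  0.0179] (np.float64(225.12389173592192), np.float64(259.7817120835602))
side hexkey 0.7 [ 0.639  -0.1982  0.0071] (np.float64(180.67475603337388), np.float64(345.8328125148644))
0.6 [0.2051 0.6431 0.2534] [0.1538 0.9881 0.0001 0.    ] [[-0.9527  0.3039  0.0001]
 [ 0.3039  0.9527  0.0001]
 [-0.      0.0001 -1.    ]] 0.022
```

View pics/scene1.png

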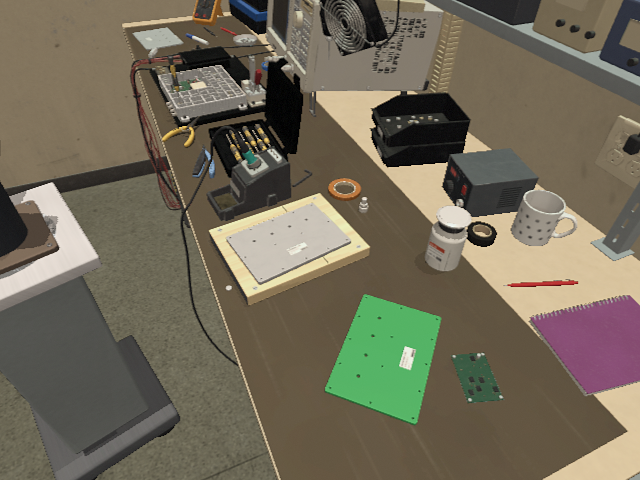

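View pics/side1.png

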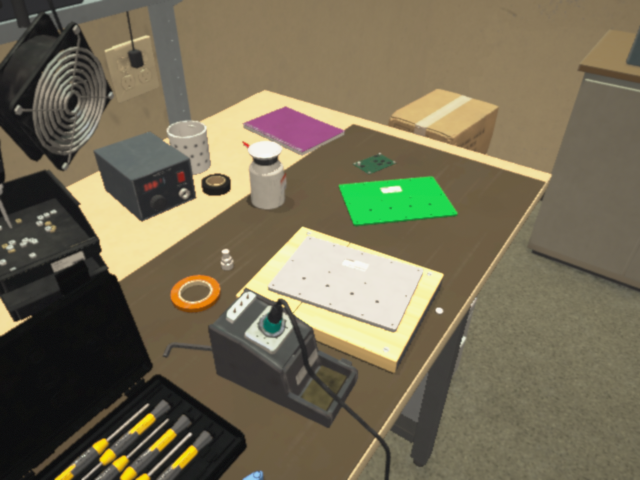

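The scene view shows the grey cover on the plywood block around (290,243), with the green decoy at (385,357). The iron stand is at (250,180), the tape at (343,189), and the adaptor at (364,205). The side view agrees. Next I'll rectify both views to a top-down picture.

```bash
cat >> h.py <<'E'
def rect(p,z,x0=.25,x1=.75,y0=-.6,y1=-.2,s=1000):
    # top-down: row 0 = x1 (far), col 0 = y1 (left)
    W,H=int((y1-y0)*s),int((x1-x0)*s)
    w=[(x1,y1),(x1,y0),(x0,y0),(x0,y1)]
    src=np.float32([w2px(p,(a,b,z)) for a,b in w]); dst=np.float32([(0,0),(W,0),(W,H),(0,H)])
    return cv2.warpPerspective(p["color"],cv2.getPerspectiveTransform(src,dst),(W,H))
E
python3 - <<'E'
from h import *
ims=[]
for n in ["scene","side"]:
    p=ctrl.read_camera(n); im=rect(p,.038)
    for k in range(0,500,50): cv2.putText(im,f"{.75-k/1000:.2f}",(0,k+4),0,.35,(255,0,0)); cv2.line(im,(30,k),(36,k),(255,0,0))
    for k in range(50,400,50): cv2.putText(im,f"{-.2-k/1000:.2f}",(k-15,10),0,.35,(255,0,0))
    ims.append(im)
cv2.imwrite('pics/rect1.png',np.hstack(ims)[:,:,::-1])
E
```

```text
(no output)
```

View pics/rect1.png

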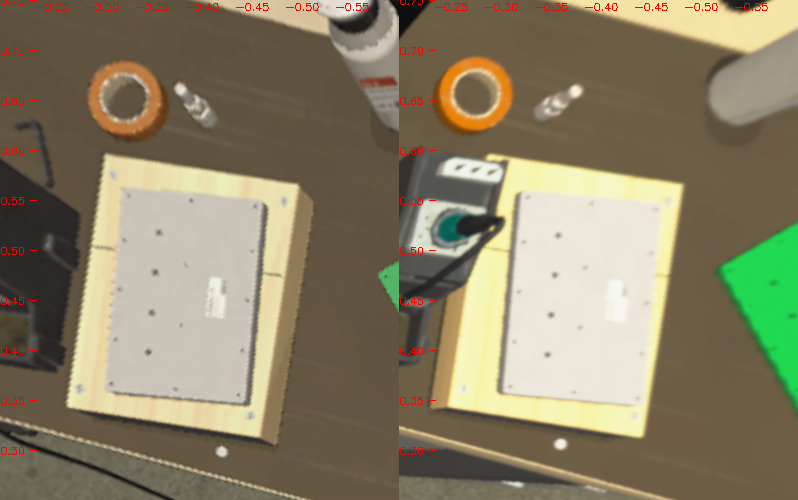

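```bash
cat >> h.py <<'E'
from scipy.optimize import minimize
X0,X1,Y0,Y1,S=.2,.7,-.6,-.2,2000
def poly(q,L,W):  # center x,y,yaw; corners, L along local x
    c,s=np.cos(q[2]),np.sin(q[2]); l=np.array([[L,W],[L,-W],[-L,-W],[-L,W]])/2
    return l@np.array([[c,s],[-s,c]])+q[:2]
def topx(P): return np.c_[(Y1-P[:,1])*S,(X1-P[:,0])*S]
def fit(m,q0,L,W):
    m=cv2.GaussianBlur(m.astype(np.float32),(0,0),3)
    def cost(v):
        q=np.array([v[0]/1000,v[1]/1000,v[2]/100]); f=np.zeros(m.shape,np.float32)
        cv2.fillPoly(f,[np.round(topx(poly(q,L,W))*16).astype(np.int32)],1,cv2.LINE_AA,4)
        return -(m*f).sum()+((1-m)*f).sum()
    v=np.array([q0[0]*1000,q0[1]*1000,q0[2]*100])
    for _ in range(2):
        r=minimize(cost,v,method="Nelder-Mead",options=dict(initial_simplex=np.vstack([v]+[v+8*e for e in np.eye(3)]))); v=r.x
    return np.array([v[0]/1000,v[1]/1000,v[2]/100])
def masks(p):
    a=rect(p,.038,X0,X1,Y0,Y1,S); b=rect(p,.03,X0,X1,Y0,Y1,S)
    ha,hb=[cv2.cvtColor(i,cv2.COLOR_RGB2HSV).astype(int) for i in (a,b)]
    pl=(ha[...,1]<40)&(ha[...,2]>140)
    bl=(hb[...,2]>150)&(hb[...,1]<140)&((hb[...,0]<35)|(hb[...,1]<40))
    return a,b,pl,bl
E
python3 - <<'E'
from h import *
np.set_printoptions(precision=4,suppress=True)
out=[]
for n in ["scene","side"]:
    p=ctrl.read_camera(n); a,b,pl,bl=masks(p)
    q=fit(pl,(.45,-.385,-.1),.205,.142); k=fit(bl,(.45,-.385,-.15),.26,.2)
    print(n,q,np.degrees(q[2]),k,np.degrees(k[2]))
    for im,z,L,W in ((a,q,.205,.142),(b,k,.26,.2)):
        cv2.polylines(im,[np.int32(topx(poly(z,L,W)))],True,(255,0,0),1); out.append(im[150:850,50:650])
big=np.vstack([np.hstack(out[:2]),np.hstack(out[2:])]); cv2.imwrite('pics/fit1.png',cv2.resize(big,(514,600),interpolation=cv2.INTER_AREA)[:,:,::-1])
E
```

```text
scene [ 0.4548 -0.3842 -0.0902] -5.1687011132775185 [ 0.4598 -0.3762 -0.1526] -8.742490991863967
side [ 0.4531 -0.3821 -0.0904] -5.181702038773796 [ 0.4572 -0.3751 -0.1662] -9.520761473650538
```

View pics/fit1.png

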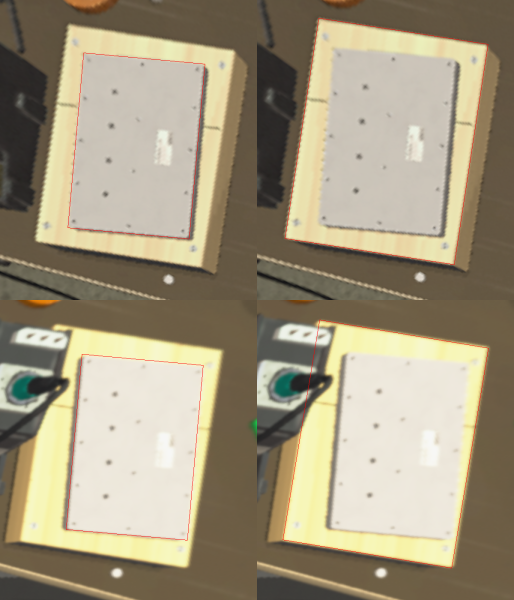

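The fits hug the plate and block in both views: block yaw is about -8.8°, plate -5.2°, and the push is about 64 mm. Before moving I'll check tall obstacles on the path and compute the shifts.

```bash
cat >> h.py <<'E'
EDGE=np.array([.3306,-.3556]); YAW=-.155
BX=np.array([np.cos(YAW),np.sin(YAW)]); BY=np.array([-BX[1],BX[0]])
def b2w(x,y,z): return np.r_[EDGE+x*BX+y*BY,z]
def shifts(pts,pos=None,rot=None):
    s=ctrl.get_state(); M=R.from_quat(s["tcp_rot"]).as_matrix()
    for w in pts: print("to",np.round(w,4),"shift mm",np.round(M.T@(np.array(w)-s["eef_pos"])*1000,1))
E
python3 - <<'E'
from h import *
np.set_printoptions(precision=3,suppress=True)
ps=ctrl.read_camera("scene"); pd=ctrl.read_camera("side")
def P(p): return np.array([[p["fx"],0,p["cx"]],[0,p["fy"],p["cy"]],[0,0,1]])@np.array(p["extrinsics"])[:3]
for nm,a,b in [("lidA",(268,58),(115,280)),("lidB",(302,75),(115,280)),("fan",(352,18),(70,100)),("iron",(250,160),(273,320)),("standtop",(240,195),(315,352)),("bottle",(454,215),(265,152))]:
    X=cv2.triangulatePoints(P(ps),P(pd),np.float64(a),np.float64(b))[:,0]; X=X[:3]/X[3]; print(nm,X,w2px(ps,X),w2px(pd,X))
shifts([(.36,.48,.33),(.47,.25,.33),(.5,.0,.33),(.54,-.25,.3),b2w(.264,-.005,.25)])
E
```

```text
lidA [ 0.608 -0.088  0.25 ] (np.float64(262.8546882398729), np.float64(64.30842950095214)) (np.float64(106.28813157505067), np.float64(268.84089568672835))
lidB [ 0.659 -0.132  0.206] (np.float64(293.98336804434973), np.float64(84.79402755521588)) (np.float64(102.91450560376114), np.float64(264.0631838529879))
fan [ 0.733 -0.225  0.35 ] (np.float64(350.396351624966), np.float64(21.47480602750869)) (np.float64(67.75991012289319), np.float64(95.26462599215844))
iron [ 0.492 -0.2    0.11 ] (np.float64(250.5139291738256), np.float64(159.56989090401532)) (np.float64(273.666837854534), np.float64(320.5512944596767))
standtop [ 0.446 -0.22   0.048] (np.float64(239.68606278754612), np.float64(195.22292657530974)) (np.float64(314.61634176464776), np.float64(351.7266928920615))
bottle [ 0.681 -0.587  0.112] (np.float64(452.3164735947164), np.float64(217.13445686339043)) (np.float64(263.7589108207029), np.float64(150.43987328683724))
to [0.36 0.48 0.33] shift mm [-197.2 -108.3  -76.7]
to [0.47 0.25 0.33] shift mm [-371.8 -294.   -76.7]
to [0.5  0.   0.33] shift mm [-476.4 -523.1  -76.7]
to [ 0.54 -0.25  0.3 ] shift mm [-590.5 -749.1  -46.7]
to [ 0.591 -0.401  0.25 ] shift mm [-684.7 -877.8    3.3]
```

Careful with the scale: shifts go in shares of 1 m and turns go in shares of 60 degrees. That gives: -372 mm / 1000 = -0.372, -294 mm / 1000 = -0.294.

Call:
send_rows(rows="0 0 0 -0.197 -0.108 -0.077 1;0 0 0 -0.197 -0.108 -0.077 1;0 0 0 -0.197 -0.108 -0.077 1;0 0 0 -0.197 -0.108 -0.077 1;0 0 0 -0.372 -0.294 -0.077 1;0 0 0 -0.372 -0.294 -0.077 1;0 0 0 -0.372 -0.294 -0.077 1;0 0 0 -0.372 -0.294 -0.077 1")

```text
time: 1.9
eef_pos: [0.4684, 0.2529, 0.3307]
tcp_rot: [0.154, 0.988, 0.0, 0.0]
contact_force: [1.7, 0.2, -0.0]
opening: 1.001
finger_force: 0.0
```

```bash
python3 -c "
from h import *
shifts([(.48,.0,.33),(.46,-.25,.31),(.46,-.37,.25),b2w(.264,-.005,.25)])"
```

```text
to [0.48 0.   0.33] shift mm [ -87.9 -237.5    0.6]
to [ 0.46 -0.25  0.31] shift mm [-144.7 -481.7   20.5]
to [ 0.46 -0.37  0.25] shift mm [-181.1 -596.1   80.5]
to [ 0.5907 -0.4013  0.25  ] shift mm [-315.1 -586.2   80.6]
```

To row units: -482 mm / 1000 = -0.482, -237 mm / 1000 = -0.237.

Call:
send_rows(rows="0 0 0 -0.088 -0.237 0 1;0 0 0 -0.088 -0.237 0 1;0 0 0 -0.088 -0.237 0 1;0 0 0 -0.088 -0.237 0 1;0 0 0 -0.145 -0.482 0.02 1;0 0 0 -0.145 -0.482 0.02 1;0 0 0 -0.145 -0.482 0.02 1;0 0 0 -0.145 -0.482 0.02 1")

```text
time: 2.9
eef_pos: [0.4594, -0.2454, 0.311]
tcp_rot: [0.154, 0.988, -0.0, 0.001]
contact_force: [0.7, 0.2, 0.6]
opening: 1.002
finger_force: 0.0
```

```bash
python3 -c "
from h import *
shifts([(.46,-.37,.25),b2w(.264,-.005,.25)]); print(ctrl.get_state()['qpos'])
for n in ['scene','side']:
  p=ctrl.read_camera(n)
  if n=='scene': save(p,'s2')"
```

```text
to [ 0.46 -0.37  0.25] shift mm [ -38.4 -118.5   61.1]
to [ 0.5907 -0.4013  0.25  ] shift mm [-172.4 -108.5   61.3]
[-6.85763318e-01 -9.97256290e-02  1.88642361e+00  2.68439746e-04
  1.35365131e+00 -1.94752473e+00]
```

View pics/s2.png

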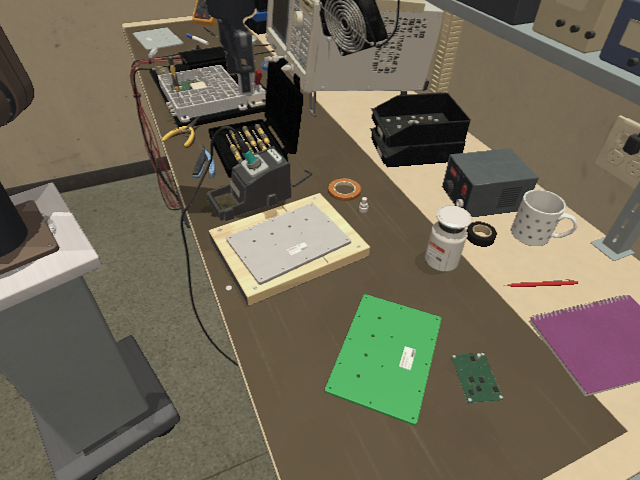

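The gripper shows as the dark shape near (240,50), clear of the stand and toolbox. Nothing on the block has moved. Next I move to above the spot behind the plate, with the yaw correction.

To row units: -172 mm / 1000 = -0.172, -118 mm / 1000 = -0.118, -9 degrees / 60 = -0.15.

Call:
send_rows(rows="0 0 -0.15 -0.038 -0.118 0.061 1;0 0 -0.15 -0.038 -0.118 0.061 1;0 0 -0.15 -0.038 -0.118 0.061 1;0 0 -0.15 -0.172 -0.108 0.061 1;0 0 -0.15 -0.172 -0.108 0.061 1;0 0 -0.15 -0.172 -0.108 0.061 1;0 0 -0.15 -0.172 -0.108 0.061 1")

```text
time: 3.88
eef_pos: [0.5915, -0.3974, 0.2499]
tcp_rot: [0.075, 0.997, 0.0, -0.0]
contact_force: [-0.3, -0.3, -0.1]
opening: 1.001
finger_force: 0.0
```

```bash
python3 -c "
from h import *
shifts([b2w(.267,-.005,.12),b2w(.267,-.005,.056)])
s=ctrl.get_state(); M=R.from_quat(s['tcp_rot']).as_matrix(); print(np.degrees(np.arctan2(-M[1,0],-M[0,0])),np.degrees(YAW))
p=ctrl.read_camera('wrist'); save(p,'w3')"
```

```text
to [ 0.5936 -0.4018  0.12  ] shift mm [ -2.8  -4.1 129.9]
to [ 0.5936 -0.4018  0.056 ] shift mm [ -2.8  -4.1 193.9]
-8.598429246671403 -8.88084582452776
```

View pics/w3.png

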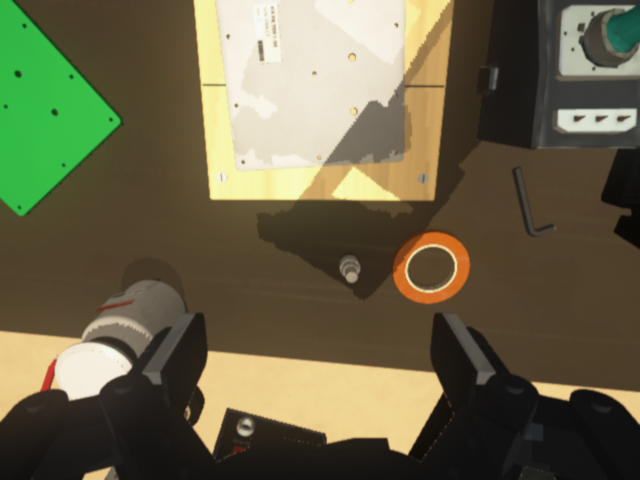

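The wrist view is square to the block. The engraved line runs (203,86)–(445,87), the block's rear edge (211,199)–(434,200), and the plate's rear edge (241,170)–(402,157). The adaptor is at (349,268) and the tape at (431,267).

To row units: 165 mm / 1000 = 0.165, 150 mm / 1000 = 0.15.

Call:
send_rows(rows="0 0 0 0.003 -0.004 0.06 1;0 0 0 0.003 -0.004 0.12 1;0 0 0 0.003 -0.004 0.15 1;0 0 0 0.003 -0.004 0.165 1;0 0 0 0.003 -0.004 0.165 1")

```text
time: 4.55
eef_pos: [0.5867, -0.4019, 0.0851]
tcp_rot: [0.076, 0.997, 0.0, -0.0]
contact_force: [0.3, -0.9, -0.3]
opening: 0.999
finger_force: 0.0
```

```bash
python3 - <<'E'
from h import *
np.set_printoptions(precision=4,suppress=True)
p=ctrl.read_camera('wrist'); save(p,'w4')
q=ctrl.read_camera('side'); u,v=w2px(q,b2w(.25,0,.05)); u,v=int(u),int(v)
c=q["color"][v-110:v+110,u-110:u+110]; c=cv2.resize(c,(480,480),interpolation=cv2.INTER_CUBIC)
w=cv2.resize(p["color"],(320,240))
out=np.zeros((480,800,3),np.uint8); out[:,:480]=c; out[:240,480:]=w
cv2.imwrite('pics/c4.png',out[:,:,::-1])
s=ctrl.get_state(); d=s["eef_pos"][:2]-EDGE; print("tcp in block",d@BX,d@BY,s["eef_pos"][2],s["contact_force"])
E
```

```text
tcp in block 0.2617959048302932 -0.007036698776717006 0.0875188431009885 [-0.4172  0.6354  1.7291]
```

View pics/c4.png

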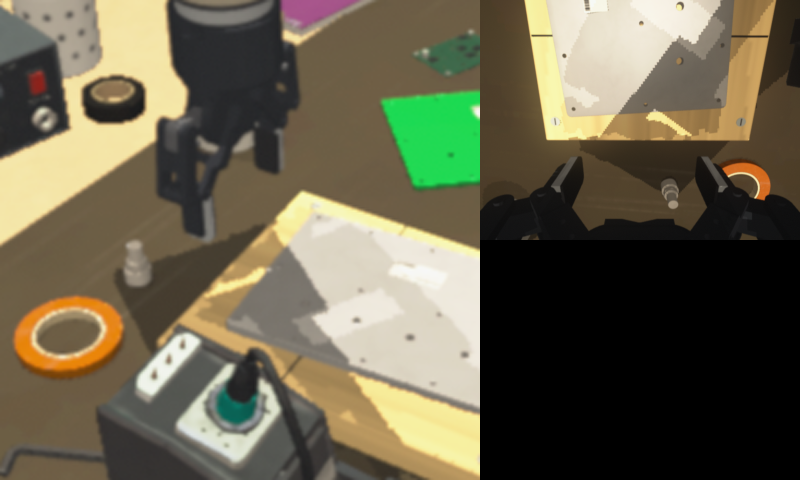

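The open fingers hang behind the plate, clear of the adaptor and tape. The left tip's lowest point is at crop (207,238).

```bash
python3 - <<'E'
from h import *
q=ctrl.read_camera('side'); u,v=w2px(q,b2w(.25,0,.05)); u,v=int(u),int(v)
for a,b in ((212,238),(195,236)):
  for z in (.06,.065,.07,.075,.08):
    w=px2w(q,u-110+a*220/480,v-110+b*220/480,z); d=w[:2]-EDGE; print(a,z,round(d@BX,4),round(d@BY,4))
s=ctrl.get_state();print(ctrl.get_state()["eef_pos"])
E
```

```text
212 0.06 0.264 0.0174
212 0.065 0.2603 0.0224
212 0.07 0.2566 0.0275
212 0.075 0.2529 0.0326
212 0.08 0.2492 0.0376
195 0.06 0.2761 0.0214
195 0.065 0.2723 0.0264
195 0.07 0.2684 0.0315
195 0.075 0.2646 0.0365
195 0.08 0.2607 0.0415
[ 0.5884113  -0.40312751  0.08777382]
```

To row units: 38 mm / 1000 = 0.038, 36 mm / 1000 = 0.036.

Call:
send_rows(rows="0 0 0 0.008 0 0.02 1;0 0 0 0.008 0 0.036 1;0 0 0 0.008 0 0.038 1;0 0 0 0.008 0 0.038 1")

```text
time: 5.2
eef_pos: [0.5793, -0.4007, 0.046]
tcp_rot: [0.076, 0.997, 0.0, -0.0]
contact_force: [0.6, -0.2, 0.1]
opening: 1.001
finger_force: 0.0
```

To row units: 2 mm / 1000 = 0.002, 1 mm / 1000 = 0.001.

Call:
send_rows(rows="0 0 0 0 0 0.001 1;0 0 0 0 0 0.002 1;0 0 0 0 0 0.002 1")

```text
time: 5.58
eef_pos: [0.5796, -0.4009, 0.045]
tcp_rot: [0.076, 0.997, -0.0, 0.0]
contact_force: [0.1, -0.7, 0.3]
opening: 1.0
finger_force: 0.0
```

```bash
python3 - <<'E'
from h import *
for i in range(4):
  p=ctrl.read_camera('wrist'); s=ctrl.get_state(); d=s["eef_pos"][:2]-EDGE; print(d@BX,d@BY,s["eef_pos"][2],s["contact_force"])
q=ctrl.read_camera('side'); u,v=w2px(q,b2w(.24,0.03,.035)); u,v=int(u),int(v)
c=q["color"][v-70:v+70,u-70:u+70]; c=cv2.resize(c,(600,600),interpolation=cv2.INTER_CUBIC)
cv2.imwrite('pics/c5.png',c[:,:,::-1])
E
```

```text
0.2529884396345129 -0.006344588777782393 0.04497138396692354 [-0.78988066 -0.21284728 -0.12095384]
0.25296038786769814 -0.006342582331195321 0.044961076363093974 [-0.42762681  1.2067008   0.06620259]
0.2529223298461631 -0.006332294313647464 0.044880593633325375 [-0.45342375 -0.50041431  1.0636377 ]
0.2529332287241432 -0.006330702731655642 0.04489367229772174 [-0.28256242 -0.11014556 -0.22371426]
```

View pics/c5.png

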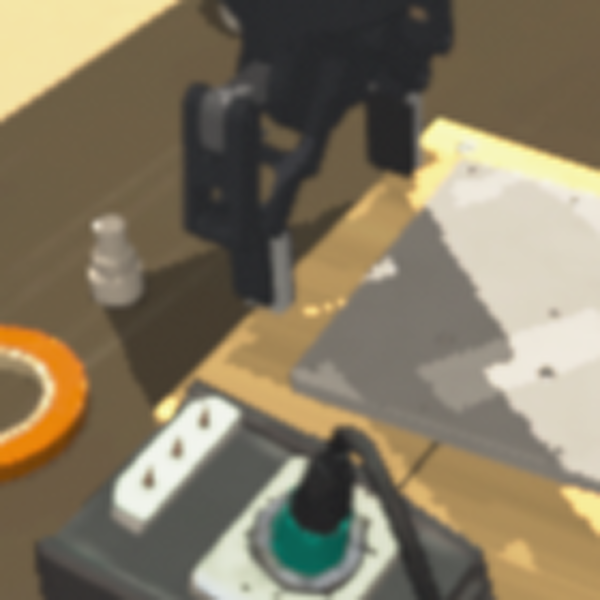

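The left tip at (270,303) is just above the block's rear strip, with no contact yet. I'll probe down gently.

To row units: 2 mm / 1000 = 0.002, 1 mm / 1000 = 0.001.

Call:
send_rows(rows="0 0 0 0 0 0.001 1;0 0 0 0 0 0.002 1;0 0 0 0 0 0.002 1")

```text
time: 6.2
eef_pos: [0.5794, -0.4008, 0.0425]
tcp_rot: [0.076, 0.997, 0.0, -0.0]
contact_force: [0.1, 0.5, -0.3]
opening: 1.006
finger_force: 0.0
```

To row units: 1 mm / 1000 = 0.001.

Call:
send_rows(rows="0 0 0 0 0 0.001 1;0 0 0 0 0 0.001 1")

```text
time: 6.45
eef_pos: [0.5794, -0.4008, 0.0416]
tcp_rot: [0.076, 0.997, 0.0, -0.0]
contact_force: [1.1, -0.7, -0.4]
opening: 1.003
finger_force: 0.0
```

To row units: 1 mm / 1000 = 0.001.

Call:
send_rows(rows="0 0 0 0 0 0.001 1;0 0 0 0 0 0.001 1")

```text
time: 6.7
eef_pos: [0.5794, -0.4008, 0.0406]
tcp_rot: [0.076, 0.997, 0.0, -0.0]
contact_force: [-0.8, -0.1, -0.8]
opening: 0.998
finger_force: 0.0
```

To row units: 1 mm / 1000 = 0.001.

Call:
send_rows(rows="0 0 0 0 0 0.001 1;0 0 0 0 0 0.001 1")

```text
time: 6.95
eef_pos: [0.5794, -0.4008, 0.0396]
tcp_rot: [0.076, 0.997, 0.0, -0.0]
contact_force: [0.3, -0.8, 0.8]
opening: 0.997
finger_force: 0.0
```

Call:
send_rows(rows="0 0 0 0 0 0.001 1;0 0 0 0 0 0.001 1")

```text
time: 7.2
eef_pos: [0.5796, -0.401, 0.039]
tcp_rot: [0.076, 0.997, -0.0, 0.0]
contact_force: [-0.2, 0.7, 1.2]
opening: 0.996
finger_force: 0.5
```

Contact at TCP z≈0.039. I'll raise 3 mm and push in stages.

To row units: 40 mm / 1000 = 0.04, 34 mm / 1000 = 0.034.

Call:
send_rows(rows="0 0 0 0 0 -0.003 1;0 0 0 0.005 0 -0.003 1;0 0 0 0.01 0 -0.003 1;0 0 0 0.016 0 -0.003 1;0 0 0 0.022 0 -0.003 1;0 0 0 0.028 0 -0.003 1;0 0 0 0.034 0 -0.003 1;0 0 0 0.04 0 -0.003 1")

```text
time: 8.2
eef_pos: [0.5396, -0.3947, 0.0417]
tcp_rot: [0.076, 0.997, 0.0, 0.0]
contact_force: [2.4, -0.5, -0.3]
opening: 0.997
finger_force: 0.6
```

```bash
cat >> h.py <<'E'
def status(name,w=True):
    out=[]
    for n in ["scene","side"]:
        p=ctrl.read_camera(n); a,b,pl,bl=masks(p); q=fit(pl,(.42,-.375,-.13),.205,.142); d=q[:2]-EDGE
        print(n,"plate x,y mm",1000*(d@BX),1000*(d@BY),"yaw rel",np.degrees(q[2]-YAW))
        cv2.polylines(a,[np.int32(topx(poly(q,.205,.142)))],True,(255,0,0),1); out.append(a[200:900,50:600])
    big=cv2.resize(np.hstack(out),(786,500),interpolation=cv2.INTER_AREA)
    if w: cv2.imwrite(f'pics/{name}.png',big[:,:,::-1])
    s=ctrl.get_state(); d=s["eef_pos"][:2]-EDGE; M=R.from_quat(s['tcp_rot']).as_matrix()
    print("tcp",1000*(d@BX),1000*(d@BY),s["eef_pos"][2],"toolyaw rel",np.degrees(np.arctan2(-M[1,0],-M[0,0])-YAW),s["contact_force"],s["time"])
E
python3 -c "
from h import *
status('st1')"
```

```text
scene plate x,y mm 99.61274366354363 -4.043312618275452 yaw rel -0.12768658519823026
side plate x,y mm 95.06469620795302 -1.517144151351596 yaw rel 0.35103086397799993
tcp 212.11856394429594 -6.377184777731315 0.04170198019639623 toolyaw rel 0.17007707871488117 [-0.45736766  0.45150524  0.16392012] 8.3
```

View pics/st1.png

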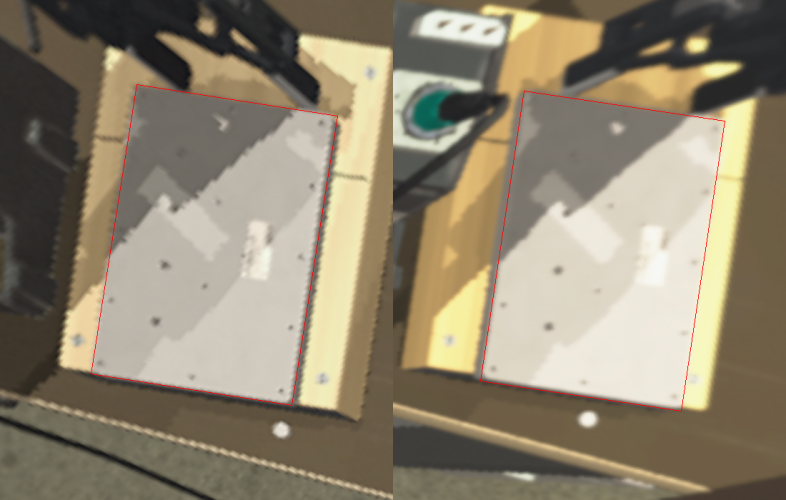

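The plate is square now (outline matches in both views), with about 36 mm left to push. I'll push 30 mm, then measure rear edge to line with the wrist camera.

To row units: 30 mm / 1000 = 0.03, 28 mm / 1000 = 0.028.

Call:
send_rows(rows="0 0 0 0.004 0 0 1;0 0 0 0.009 0 0 1;0 0 0 0.014 0 0 1;0 0 0 0.019 0 0 1;0 0 0 0.024 0 0 1;0 0 0 0.028 0 0 1;0 0 0 0.03 0 0 1;0 0 0 0.03 0 0 1")

```text
time: 9.3
eef_pos: [0.5099, -0.3902, 0.0417]
tcp_rot: [0.076, 0.997, 0.0, -0.0]
contact_force: [0.9, -0.8, 1.4]
opening: 0.999
finger_force: 0.2
```

```bash
python3 -c "
from h import *
status('st2',0)
p=ctrl.read_camera('wrist'); save(p,'w6'); np.savez('w6.npz',**{k:np.array(v) for k,v in p.items()})"
```

```text
scene plate x,y mm 69.23162534587115 -3.7375418333051824 yaw rel -0.43335900152100626
side plate x,y mm 65.40901203054729 -1.659642432211115 yaw rel 0.08164614505850004
tcp 182.55523960777367 -6.4644652101072655 0.04156757606034019 toolyaw rel 0.19450294634759943 [ 0.54991169 -0.22386576  0.96193008] 9.4
```

View pics/w6.png

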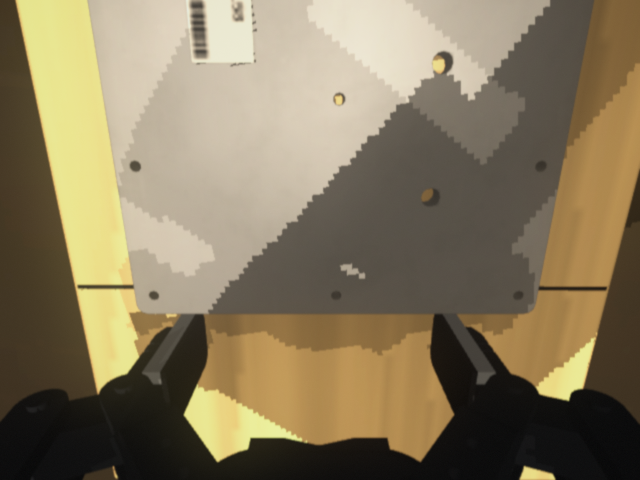

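Wrist view: the engraved line runs through (105,286.5) and (575,289). The plate's rear edge is at (140..535, ~313), flush against both fingertips.

```bash
python3 - <<'E'
from h import *
p=dict(np.load('w6.npz'))
g=cv2.cvtColor(p["color"],cv2.COLOR_RGB2GRAY).astype(float)
def darkest(u,a,b):
    col=g[a:b,u-6:u+7].mean(1); w=np.clip(np.median(col)-col-10,0,None); return a+(w*np.arange(b-a)).sum()/w.sum()
L=[px2w(p,u,darkest(u,278,298),.03) for u in (100,115,560,590)]
a,b=(L[0]+L[1])/2,(L[2]+L[3])/2
def edge(u):
    d=np.gradient(cv2.GaussianBlur(p["color"],(0,0),1)[303:323,u-5:u+6].astype(float).mean(1)[:,0]) ; return 303+np.abs(d).argmax()
es=[edge(u) for u in (230,260,290,330,370,410)]; print([round(darkest(u,278,298),1) for u in (100,115,560,590)],es)
fx,fy=b-a,None
y=(a-b)[:2]/np.linalg.norm((a-b)[:2]); x=np.array([y[1],-y[0]]); print("line yaw",np.degrees(np.arctan2(x[1],x[0])))
v=np.median(es)
for u in (150,335,525):
    for z in (.038,): w=px2w(p,u,v,z); print(u,"edge ahead of line mm",1000*((w-a)[:2]@x))
m=(a+b)/2
for u in (136,537): w=px2w(p,u,v-8,.038); print("side y from block mid",1000*((w-a)[:2]@y), )
for q in (px2w(p,77,286,.03),px2w(p,607,289,.03)): print("block side",1000*((q-a)[:2]@y))
E
```

```text
[np.float64(286.4), np.float64(286.5), np.float64(288.0), np.float64(288.2)] [np.int64(314), np.int64(314), np.int64(314), np.int64(314), np.int64(314), np.int64(314)]
line yaw 171.10335341075523
150 edge ahead of line mm -6.8413926710067905
335 edge ahead of line mm -6.589146495404961
525 edge ahead of line mm -6.329823493358296
side y from block mid -13.451116517431567
side y from block mid -153.91963232974604
block side 11.138459782718366
block side -183.45121727201015
```

About 6.6 mm remain, with 0.2° of yaw and a lateral offset of about 2.5 mm.

To row units: 6.6 mm / 1000 = 0.0066, 5 mm / 1000 = 0.005, 0.2 degrees / 60 = 0.0033.

Call:
send_rows(rows="0 0 0.0017 0.003 0 0 1;0 0 0.0033 0.005 0 0 1;0 0 0.0033 0.0066 0 0 1;0 0 0.0033 0.0066 0 0 1")

```text
time: 9.95
eef_pos: [0.5034, -0.3891, 0.0416]
tcp_rot: [0.078, 0.997, 0.0, -0.0]
contact_force: [-0.3, -0.4, -0.1]
opening: 1.001
finger_force: 0.0
```

```bash
python3 - <<'E'
from h import *
status('st3',0)
p=ctrl.read_camera('wrist'); save(p,'w7')
g=cv2.cvtColor(p["color"],cv2.COLOR_RGB2GRAY).astype(float)
for u in (100,115,560,590):
    col=g[270:305,u-6:u+7].mean(1); print(u,270+col.argmin(),px2w(p,u,270+col.argmin(),.03))
for u in (230,290,330,370,410):
    d=np.gradient(cv2.GaussianBlur(p["color"],(0,0),1)[303:323,u-5:u+6].astype(float).mean(1)[:,0]); v=303+np.abs(d).argmax(); print(u,v,px2w(p,u,v,.038))
    w=px2w(p,u,v,.038)
a=[px2w(p,u,270+g[270:340,u-6:u+7].mean(1).argmin(),.03) for u in (105,575)]
y=(a[0]-a[1])[:2];y/=np.linalg.norm(y);x=np.array([-y[1],y[0]]);print((w-a[0])[:2]@x*1000)
E
```

```text
scene plate x,y mm 62.36082041060967 -2.9449949651177985 yaw rel -0.22385426669578817
side plate x,y mm 59.09740195581149 -1.4373286850691713 yaw rel -0.04567470687856428
tcp 175.99728185925335 -6.481846661177438 0.041665066716917706 toolyaw rel -0.007250239091706852 [-0.65455148 -0.31087596  0.39033018] 10.05
100 303 [ 0.47846494 -0.46896309  0.03      ]
115 303 [ 0.47932555 -0.46344992  0.03      ]
560 303 [ 0.50488505 -0.29971406  0.03      ]
590 303 [ 0.50661011 -0.28866324  0.03      ]
230 313 [ 0.48596796 -0.41942499  0.038     ]
290 313 [ 0.48923188 -0.39851972  0.038     ]
330 313 [ 0.49140835 -0.38457953  0.038     ]
370 313 [ 0.49358524 -0.37063667  0.038     ]
410 313 [ 0.49576255 -0.35669114  0.038     ]
-0.2255329828578622
```

View pics/w7.png

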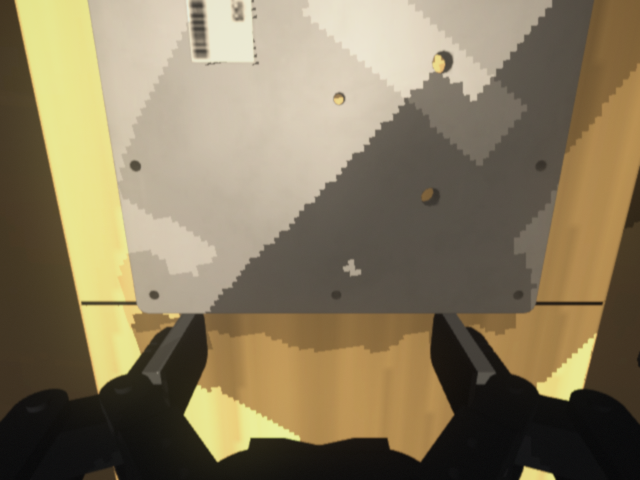

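Now the line is at row 303 at both ends, parallel to the plate's rear edge at row 313. After height parallax they coincide within about 0.3 mm. I'll retreat straight back, then up.

To row units: -210 mm / 1000 = -0.21, -180 mm / 1000 = -0.18.

Call:
send_rows(rows="0 0 0 -0.005 0 0 1;0 0 0 -0.02 0 0 1;0 0 0 -0.025 0 -0.01 1;0 0 0 -0.03 0 -0.07 1;0 0 0 -0.03 0 -0.13 1;0 0 0 -0.03 0 -0.18 1;0 0 0 -0.03 0 -0.21 1;0 0 0 -0.03 0 -0.21 1")

```text
time: 11.1
eef_pos: [0.535, -0.3951, 0.2568]
tcp_rot: [0.077, 0.997, -0.003, 0.003]
contact_force: [0.6, -1.0, 0.5]
opening: 1.004
finger_force: 0.0
```

```bash
python3 - <<'E'
from h import *
status('st4',0)
p=ctrl.read_camera('wrist')
for n in ["scene","side"]:
    q=ctrl.read_camera(n)
    for t in ["tape","adaptor","hexkey"]:
        for r in ctrl.look_for(q,t)[:1]: print(n,t,round(r["p"],2),np.round(world(q,r["position"]),4))
a=p["color"].copy()
# predicted: plate outline (top) at target, line
for P,z,c in ((poly(np.r_[EDGE+.0625*BX-.002*BY,YAW],.205,.142),.038,(255,0,0)),):
    cv2.polylines(a,[np.int32([w2px(p,(*w,z)) for w in P])],True,c,1)
cv2.imwrite('pics/w8.png',a[:,:,::-1])
E
```

```text
scene plate x,y mm 62.6976628798992 -2.751985241797952 yaw rel 0.17110468473890322
side plate x,y mm 59.88835611758091 -0.8087692153950395 yaw rel 0.02417378709727842
tcp 206.1305267430139 -6.236780310324639 0.25110905920747295 toolyaw rel 0.0026800703809701813 [-0.25821116 -0.50649048 -0.89795234] 11.2
scene tape 0.56 [ 0.6684 -0.3019  0.0096]
scene hexkey 0.52 [ 0.6323 -0.2066  0.0048]
side tape 0.78 [ 0.669  -0.2935  0.0105]
side adaptor 0.45 [ 0.6714 -0.2943  0.0167]
side hexkey 0.55 [ 0.6362 -0.1951  0.0052]
```

View pics/w8.png

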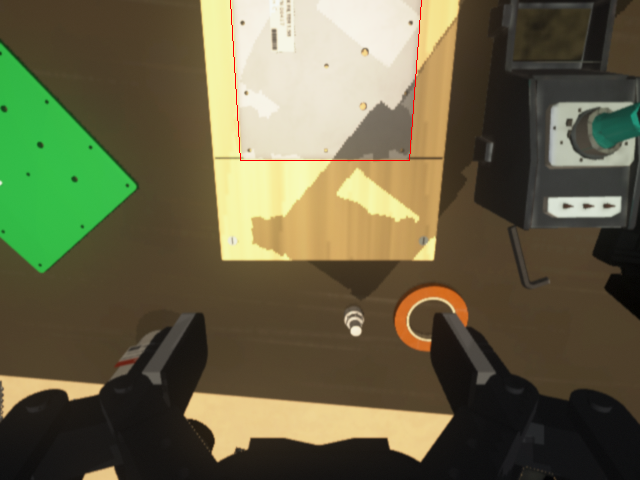

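The wrist view shows the rear edge on the engraved line (rows about 158–160) and square. The adaptor (355,320), tape (431,318) and hex key (525,255) are in place, and the hand is clear. The arm is stationary, so I'm handing in.

```bash
python3 -c "
from plant import ctrl
print(ctrl.sign_off())"
```

```text
the job is handed in; nothing more can be done
None
```

The cover plate was pushed to a 40 mm overhang (within about 1 mm by camera), square to the edge and about 2–3 mm off the block's middle; the tape roll, adaptor and hex key were not touched, the hand is clear, and the job was handed in at about 11 s.

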